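Find the blind hole and pin the tube rack to its deck

ROBOT

A 6-joint arm with a two-finger parallel gripper is mounted at the origin on the work surface. World frame = base frame: x ahead of the robot, y to its left, z up, the work surface at z = 0. Lengths are in m, angles in degrees, forces in N, time in s.
With the tool pointing down it reaches from about 0.375 to 0.9 m from the base axis. Payload 3.1 kg.
Tool frame: the origin (TCP) lies at the very end of the fingers, on their centre line; the grasp point (between the pads) lies 19 mm behind it; z points along the fingers, y is the direction in which the jaws open and shut (so a half turn about z gives the same grasp; the last joint's range is limited). The gripper opens to 87 mm and grips with 3 to 60 N. Pads are 19 mm wide; open, the fingers measure 117 mm over their backs; the gripper's body (75 mm by 190 mm) begins 51 mm behind the grasp point.
Start: joints at [54.803, 30.224, 82.088, -0, 67.689, -10.227], TCP at [0.264, 0.567, 0.223] pointing down, gripper open.
Joint ranges: [-176.69, 176.69], [-43.24, 126.21], [12.49, 139.97], [-82, 262], [0, 151.66], [-163.58, 163.58]. Speed limits (degrees/s): [159.86, 159.86, 180, 180, 180, 180].

INTERFACE

Orientations are given as a 3x3 rotation matrix whose columns are the frame's x, y, z axes.
In Python, from rig import read_state, capture, hand_in gives the robot as it stands. The module is installed in compiled form; this text tells all that it offers.
- The arm moves only by the tool send_rows, never from a script. Its argument "moves" is one flat list of numbers, 7 for each row, row after row: the turn, a rotation vector about the world's x, y, z in degrees, then the shift along the world's x, y, z in cm, then the gripper's target within -1 to 1 (fully open at 1, half-way at 0, shut at -1). In form: [rx, ry, rz, tx, ty, tz, hand, rx, ry, rz, tx, ty, tz, hand, ...]. A call has 1 to 20 rows; each row shifts and turns the commanded pose from where the row before left it; what a row does not reach is not made up. A row lasts 1/10 s, in which the tool goes at most 50 mm and 8.59 degrees, less where a joint would pass 70% of its speed; a pose out of reach is approached as far as the arm can. A call with a gripper value outside its range is refused whole. The fingers move at their own pace and stop on an object; the grip force is fixed at half the most. Time passes only in rows, so rows that do not move let the fingers close. It gives the time, the measured TCP pose, the force and the opening at its end, in the units of the state.
- read_state(): the state, without advancing time (a new reading comes with each control period).
- capture(name): name is "scene" or "top" or "wrist"; returns a dict with "pixels" (420x560x3 uint8, red, green, blue), "vertical_fov" (degrees; the focal length in pixels is half the picture's height over the tangent of half this angle, whatever the lens; pixels are square), "cx", "cy" (the principal point, pixels), "rvec" (rotation vector, rad) and "tvec" (3), from world to camera coordinates, as OpenCV has them. Camera axes: x right, y down, z forward; pixel columns grow to the right and rows downward; lengths in m; the calibration is good to about 2 mm. A picture is of the moment at which its call begins. There is no depth.
- hand_in(): hands the job in, once; it reports no verdict.
The state is a dict: "time_s": time; "joint_positions": joint angles; "qvel": joint speeds; "tau": joint torques, N m; "position": TCP position; "tcp_rot": TCP orientation; "force": force on the tool from outside, world axes, zero at the start; "moment": the same for the moment, N m; "opening": opening from 0.0 (shut) to 1.0 (fully open).
Only numpy, scipy, OpenCV 4.12 (cv2) and the standard library are available. Lean on these libraries where they do the work, as an engineer would, in place of code of your own. Each camera call takes 0.05 s, during which the arm holds its last target.

TASK

Pin the tube rack to its dark deck plate: take the locating pin with the straight cylindrical handle (not the ball-headed one) out of the white holder and stand its tip on the plate inside the slot of the rack's flange, at the slot end nearest the robot. From there slide the tip along the slot, pressing gently (never above 30 N) and without lifting it off the plate, until it drops into the unmarked blind hole; then seat it fully home, collar down on the flange, upright, and let it go. Leave the ball-headed pin, the tip box and the bottle as they are.

Things in the scene. Friction and masses are not known exactly. Their poses are not given: they have to be found in the camera images.
- pin_grip (a point): Middle of the handle of the loose steel locating pin (about 0.1 kg; upright in the holder at the start; z up along it). Straight round handle 16 mm in diameter, 45 mm long (from 23 mm below to 22 mm above this point); under it a collar 22 mm in diameter, 5 mm thick, its underside 28 mm below this point; then the shank.
- pin_tip (a point): Centre of the flat tip of the locating pin, 48 mm below pin_grip on its axis; z axis along the pin towards the handle. The shank below the collar is 10 mm in diameter and 20 mm long, its last 4 mm tapering to the 5 mm wide tip.
- holder: Fixed white plastic block 60 x 140 x 30 mm (x, y, z), origin at the centre of its underside on the table, with two vertical 13.5 mm through holes at y = -40 and +40 mm. One holds the locating pin, the other the ball-headed pin (either way round), each with its collar on the block's top: lift a pin 20 mm to clear it.
- slot (a point): Centre of the slot in the rack's flange, at the height of the deck plate's top (24 mm above the table). x: along the slot, to the end farther from the robot; y: across it, away from the rack; z up. The slot is straight, 14 mm wide, 74 mm long (x from -37 to +37 mm), cut through the 6 mm thick aluminium flange lying on the plate: its floor is the plate, the flange's top is 6 mm above.
- slot_near (a point): Middle of the slot's end nearest the robot, at plate height; axes as slot. The plate's one blind hole, vertical, 11.6 mm wide, 18 mm deep, lies on the slot's centre line with its centre 29 to 64 mm from this point, different each time. Seated, the collar is on the flange and the tip 14 mm below the plate's top; elsewhere the tip stands on the plate with the collar 14 mm above the flange.
- station: Fixed dark steel deck plate (260 mm along x, y from -175 to +45 mm, 24 mm thick) with the slotted aluminium flange and the white tube rack on it. Origin on the table straight below slot, same axes. The rack is 190 x 95 mm and 40 mm above the plate, tubes to 52 mm; its side is 70 mm from the slot's centre line, towards -y.
- ball_pin_mid (a point): The other pin, with a 24 mm ball on a thin neck: leave it in the holder. The point is 40 mm above its tip, on its axis.
- tip_box: Bystander: loose pipette tip box 120 x 82 x 78 mm, white with blue lid, origin at the centre of its underside.
- bottle: Bystander: loose amber bottle 54 mm in diameter, 110 mm tall, origin at the centre of its underside.
Not all that is in view belongs to the job. Leave any blue look-alike of the part that bears pin_grip alone.

How it is judged (in metres and radians):
On the way, in this order (a step that is already met when the one before it is completed fails the run):
1. the locating pin's tip rests on the deck plate inside the slot, in the third of the slot nearest the robot (x of pin_tip in the frame of slot between -0.037 and -0.014 m and y of pin_tip in the frame of slot between -0.007 and 0.007 m and z of pin_tip in the frame of slot below 0.002 m and contact force between pin and station above 0.3 N), for 0.1 s.
2. the tip has dropped into the blind hole, at least 6 mm below the plate's surface (z of pin_tip in the frame of slot below -0.006 m and x of pin_tip in the frame of slot between -0.014 and 0.033 m), for 0.1 s.
At the end, for the whole second after the job is handed in: The locating pin stands released in the blind hole within the slot, seated: tip at least 12 mm below the plate's surface (fully home is 14 mm), within 0.1 rad of upright (z of pin_tip in the frame of slot below -0.012 m and x of pin_tip in the frame of slot between -0.014 and 0.033 m and y of pin_tip in the frame of slot between -0.007 and 0.007 m and angle between pin_tip's own z axis and vertical below 0.1 rad and contact force between pin and the fingers below 0.1 N); the robot touches nothing.
It fails at once if the pin is pushed against the deck plate, flange or rack with more than 30 N (contact force between pin and station above 30 N).
It fails at once if the pin's tip is lowered into or lifted within the rest of the slot (more than 5 mm off the plate there) instead of being slid along from the near end (x of pin_tip in the frame of slot between -0.012 and 0.035 m and y of pin_tip in the frame of slot between -0.007 and 0.007 m and z of pin_tip in the frame of slot between 0.005 and 0.012 m and angle between pin_tip's own z axis and vertical below 0.5 rad).
It fails at once if the ball-headed pin is moved more than 15 mm (distance of ball_pin_mid from where it was at the start of the episode above 0.015 m).
It fails at once if the tip box is moved more than 20 mm (distance of tip_box from where it was at the start of the episode above 0.02 m).
It fails at once if the bottle is moved more than 20 mm (distance of bottle from where it was at the start of the episode above 0.02 m).
It also fails if it takes over 72 s, if anything falls off the work surface, if the arm or the gripper's body presses on something with over 40 N, if the wrist force passes 120 N, or if a joint passes its speed limit or range.

## Working session

There is one attempt and no reset: what is moved stays moved. The work goes in short steps, Python scripts to look and compute and a tool call to move; the robot and the scene stay as the last step left them, time stands still between calls to the robot, and variables do not carry over. Pictures are saved under pics/ and viewed, and the job is handed in when it is done.

Besides the shell and the picture viewer there is one more tool, called after ">>>" by a JSON object that holds its "api" and its "payload". send_rows: Moves the arm, as the interface text tells. Its arguments: {"type":"object","properties":{"moves":{"type":"array","items":{"type":"number"}}},"required":["moves"]}

```bash
mkdir -p pics; cat > h.py <<'E'
import numpy as np, cv2, pickle
from rig import read_state, capture
def cap(n,f):
    c=capture(n); cv2.imwrite(f'pics/{f}.png',c['pixels'][:,:,::-1]); pickle.dump(c,open(f'pics/{f}.pkl','wb')); return c
def load(f): return pickle.load(open(f'pics/{f}.pkl','rb'))
def K(c):
    f=c['pixels'].shape[0]/2/np.tan(np.radians(c['vertical_fov']/2)); return np.array([[f,0,c['cx']],[0,f,c['cy']],[0,0,1.]])
def ray(c,u,v):
    R=cv2.Rodrigues(np.array(c['rvec'],float))[0]; t=np.array(c['tvec'],float).ravel()
    d=R.T@np.linalg.solve(K(c),[u,v,1.]); return -R.T@t,d/np.linalg.norm(d)
def onz(c,u,v,z):
    o,d=ray(c,u,v); return o+d*(z-o[2])/d[2]
def proj(c,P):
    return cv2.projectPoints(np.array(P,float).reshape(-1,3),np.array(c['rvec'],float),np.array(c['tvec'],float),K(c),None)[0].reshape(-1,2)
def tri(l):
    A=np.zeros((3,3));b=np.zeros(3)
    for c,u,v in l:
        o,d=ray(c,u,v);M=np.eye(3)-np.outer(d,d);A+=M;b+=M@o
    return np.linalg.solve(A,b)
E
python3 - <<'E'
from h import *
for n in ['scene','top','wrist']:
    c=cap(n,n+'0'); print(n,c['vertical_fov'],c['cx'],c['cy'],ray(c,280,210))
s=read_state(); print(s)
E
```

```text
scene 44.539884848910376 281.16398814402385 212.66000672956196 (array([1.18263747, 0.50090615, 0.74644833]), array([-0.5917403 , -0.51141859, -0.62313276]))
top 42.773940610970534 282.9210990722655 213.86485849124696 (array([ 0.29091367, -0.04476653,  1.26005292]), array([ 0.21646654, -0.01297975, -0.97620375]))
wrist 63.17957026442755 280.8878817031098 209.46755238458985 (array([0.20155946, 0.59441266, 0.38408599]), array([ 0.22460407, -0.11047827, -0.96816712]))
{'time_s': 0.15, 'joint_positions': array([ 5.48020514e+01,  3.02662681e+01,  8.21391215e+01, -1.67506319e-04,
        6.76907887e+01, -1.02268886e+01]), 'qvel': array([ 0.08959135, -0.05255029, -0.20260822, -0.00346265,  0.06233751,
        0.01846986]), 'tau': array([ 5.45821479e-05, -4.40430236e+01, -1.76842475e+01,  6.33306499e-02,
        5.53039857e-02, -1.13608792e-04]), 'position': array([0.26348987, 0.56612124, 0.22180364]), 'tcp_rot': array([[-9.06521462e-01,  4.22158628e-01, -9.65356065e-04],
       [ 4.22159628e-01,  9.06520470e-01, -1.37327587e-03],
       [ 2.95374777e-04, -1.65243841e-03, -9.99998591e-01]]), 'force': array([ 0.30646781,  0.39689455, -0.29007001]), 'moment': array([-0.01572979,  0.0115731 , -0.0167488 ]), 'opening': 1.0007960609586748}
```

View pics/scene0.png

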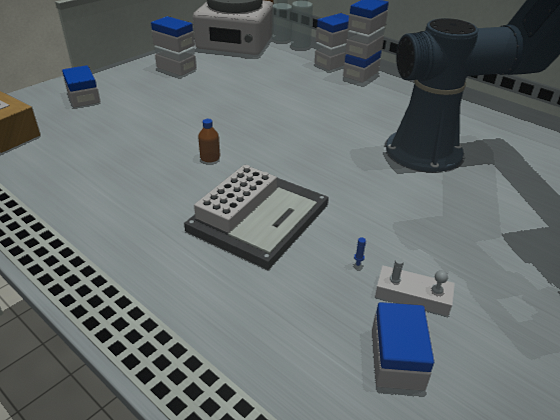

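View pics/top0.png

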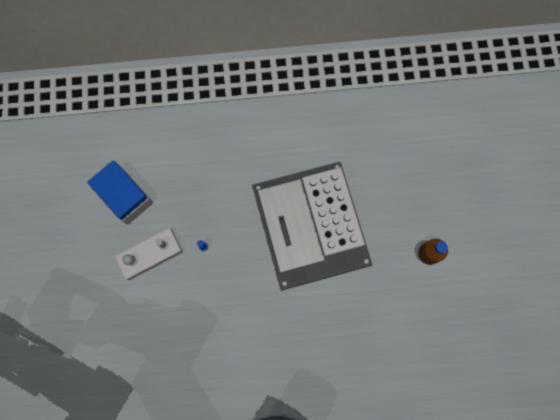

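View pics/wrist0.png

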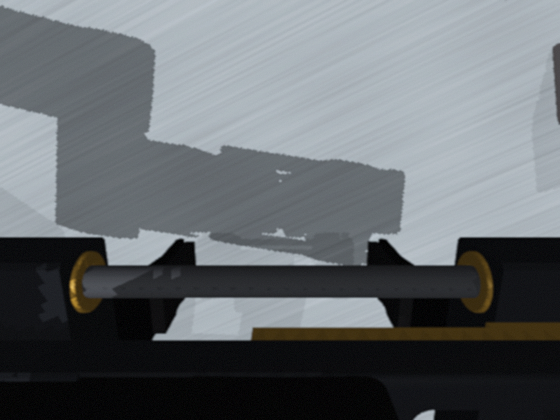

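Pictures: the candidates are the straight steel handle at scene (398,270) / top (161,243), the ball-headed pin at scene (441,280) / top (129,260), and the blue look-alike at scene (361,250) / top (202,245). I choose the straight steel one and will check it in a crop. The slot is at scene (285,217) / top (285,231).

```bash
python3 - <<'E'
from h import *
s=load('scene0')['pixels'][:,:,::-1]; t=load('top0')['pixels'][:,:,::-1]
a=cv2.resize(s[225:325,340:473],(798,600),interpolation=cv2.INTER_CUBIC);cv2.imwrite('pics/c1.png',a)
b=cv2.resize(t[210:290,100:207],(796,595),interpolation=cv2.INTER_CUBIC);cv2.imwrite('pics/c2.png',b)
b=cv2.resize(t[155:295,240:380],(600,600),interpolation=cv2.INTER_CUBIC);cv2.imwrite('pics/c3.png',b)
E
```

```text
(no output)
```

View pics/c1.png

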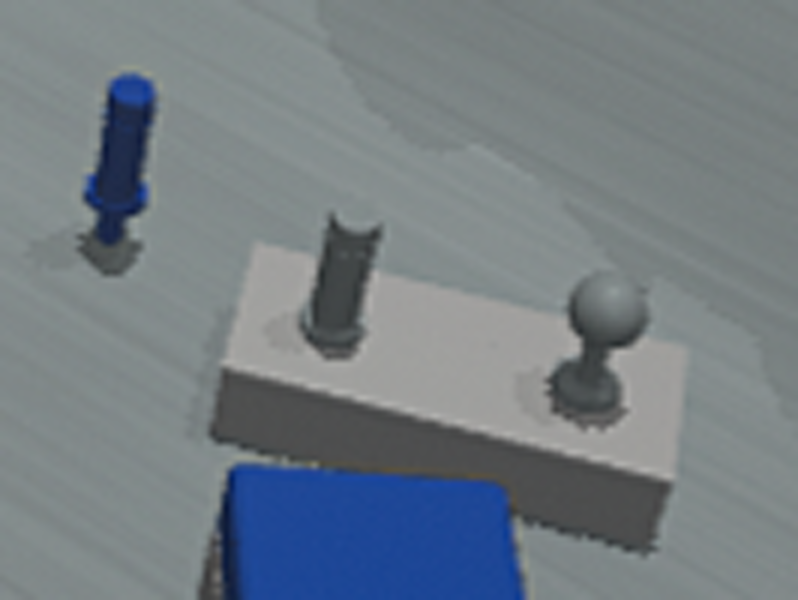

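View pics/c2.png

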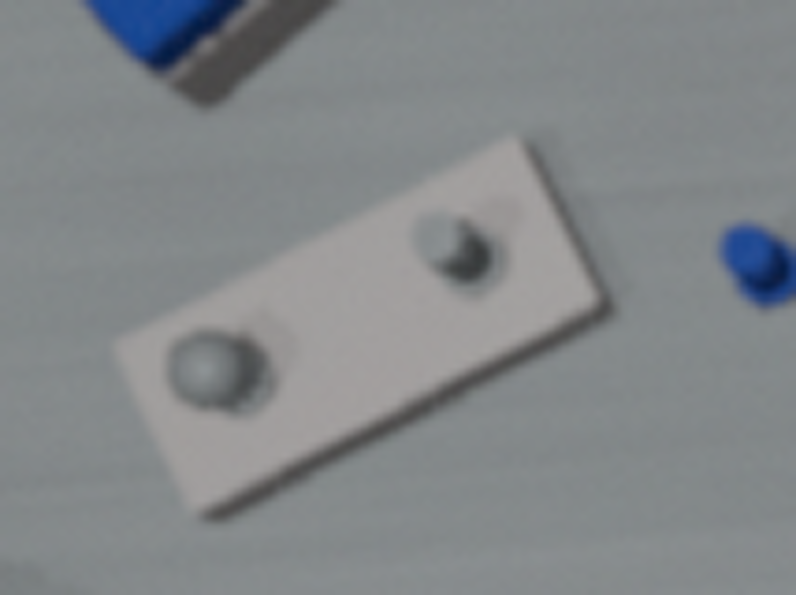

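View pics/c3.png

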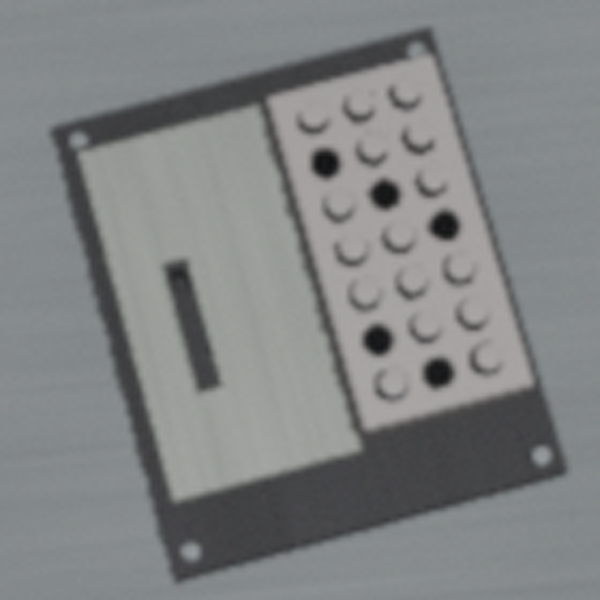

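```bash
python3 - <<'E'
from h import *
t=load('top0')
f=lambda u,v:(100+(u+.5)*107/796-.5,210+(v+.5)*80/595-.5)
C=np.array([onz(t,*f(*p),.03) for p in [(517,133),(606,298),(205,515),(115,343)]])
print(C,[np.linalg.norm(C[i]-C[(i+1)%4]) for i in range(4)])
ctr=C.mean(0); ax=(C[0]+C[1]-C[2]-C[3]);ax/=np.linalg.norm(ax); print('ctr',ctr,'ax',ax,np.degrees(np.arctan2(ax[1],ax[0])))
print('hole pin',ctr+.04*ax,'ball',ctr-.04*ax)
print('pin top',onz(t,*f(440,240),.08),'ball',onz(t,*f(208,369),.09))
g=lambda u,v:(240+(u+.5)*140/600-.5,155+(v+.5)*140/600-.5)
P=lambda p,z:onz(t,*g(*p),z)
S=np.array([P(p,.03) for p in [(164,264),(188,259),(220,386),(196,391)]])
print(S,[np.linalg.norm(S[i]-S[(i+1)%4]) for i in range(4)]); print('slot',S.mean(0))
pl=np.array([P(p,.024) for p in [(52,130),(432,30),(566,470),(178,580)]])
print(pl,[np.linalg.norm(pl[i]-pl[(i+1)%4]) for i in range(4)])
x=pl[0]+pl[1]-pl[2]-pl[3];x/=np.linalg.norm(x);y=np.array([-x[1],x[0],0])
print('x',x,np.degrees(np.arctan2(x[1],x[0])),'slot from plate',pl.mean(0)+.065*y)
xs=S[0]+S[1]-S[2]-S[3];print(np.degrees(np.arctan2(xs[1],xs[0])))
E
```

```text
[[0.54722682 0.20064237 0.03      ]
 [0.49234009 0.17578732 0.03      ]
 [0.43700622 0.30243669 0.03      ]
 [0.49301002 0.32836714 0.03      ]] [np.float64(0.06025219096024809), np.float64(0.13820961956180292), np.float64(0.06171559187189798), np.float64(0.13875545283751511)]
ctr [0.49239579 0.25180838 0.03      ] ax [ 0.39554505 -0.91844658  0.        ] -66.70002837030154
hole pin [0.50821759 0.21507052 0.03      ] ball [0.47657398 0.28854625 0.03      ]
pin top [0.50645942 0.21531849 0.08      ] ball [0.47277207 0.28308898 0.09      ]
[[ 0.54929212 -0.05476241  0.03      ]
 [ 0.55080291 -0.06809678  0.03      ]
 [ 0.47925275 -0.07854062  0.03      ]
 [ 0.47779073 -0.06535821  0.03      ]] [np.float64(0.013419687511604425), np.float64(0.07230836233526537), np.float64(0.013263229291675884), np.float64(0.07228222519538602)]
slot [ 0.51428463 -0.0666895   0.03      ]
[[ 6.32462165e-01  4.58578374e-05  2.40000000e-02]
 [ 6.69664750e-01 -2.17310438e-01  2.40000000e-02]
 [ 4.16617971e-01 -2.59767158e-01  2.40000000e-02]
 [ 3.78225679e-01 -4.59822608e-02  2.40000000e-02]] [np.float64(0.2205171011069099), np.float64(0.25658379874818044), np.float64(0.2172048577775439), np.float64(0.25836946089302537)]
x [0.98512585 0.17183437 0.        ] 9.894490509707625 slot from plate [ 0.51307341 -0.06672032  0.024     ]
8.366925413504962
```

>>> {"api": "send_rows", "payload": {"moves": [0,0,-5.55,2.43,-3.51,0,-0.2,0,0,-5.55,2.43,-3.51,0,-0.2,0,0,-5.55,2.43,-3.51,0,-0.2,0,0,-5.55,2.43,-3.51,0,-0.2,0,0,-5.55,2.43,-3.51,0,-0.2,0,0,-5.55,2.43,-3.51,0,-0.2,0,0,-5.55,2.43,-3.51,0,-0.2,0,0,-5.55,2.43,-3.51,0,-0.2,0,0,-5.55,2.43,-3.51,0,-0.2,0,0,-5.55,2.43,-3.51,0,-0.2,0,0,0,0,0,0,-0.2,0,0,0,0,0,0,-0.2]}}

```text
time_s: 1.35
position: [0.5069, 0.2147, 0.2222]
tcp_rot: [[-0.164, 0.987, -0.001], [0.987, 0.164, 0.0], [0.0, -0.001, -1.0]]
force: [-0.8, 0.0, -0.2]
opening: 0.401
```

```bash
python3 - <<'E'
from h import *
c=cap('wrist','wrist1'); s=read_state(); print(s['position'],s['tcp_rot'],s['opening'],s['force'])
print(proj(c,[s['position'],[.507,.215,.08],[.507,.215,.03]]))
E
```

```text
[0.50619177 0.2155463  0.22218009] [[-1.65345100e-01  9.86234609e-01 -1.51490449e-03]
 [ 9.86235661e-01  1.65345616e-01  2.21137002e-04]
 [ 4.68575781e-04 -1.45748891e-03 -9.99998828e-01]] 0.40227031473041713 [-0.14797627 -0.14093647 -0.01004691]
[[281.32530432 256.0919456 ]
 [282.10800165 197.37073584]
 [282.00485581 187.18422667]]
```

View pics/wrist1.png

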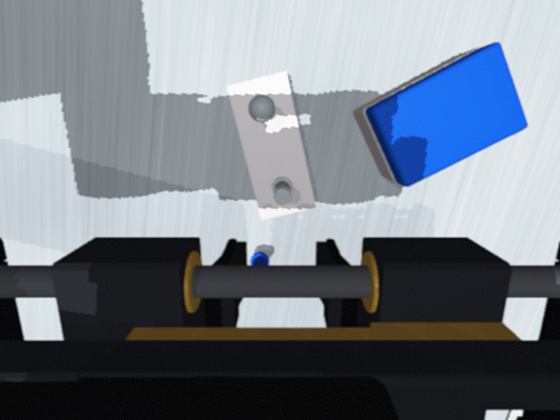

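```bash
python3 - <<'E'
from h import *
c=load('wrist1');s=c['pixels'][:,:,::-1]
a=cv2.resize(s[80:230,215:325],(440,600),interpolation=cv2.INTER_CUBIC);cv2.imwrite('pics/c4.png',a)
a=cv2.resize(s[165:225,242:322],(800,600),interpolation=cv2.INTER_CUBIC);cv2.imwrite('pics/c5.png',a)
E
```

```text
(no output)
```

View pics/c5.png

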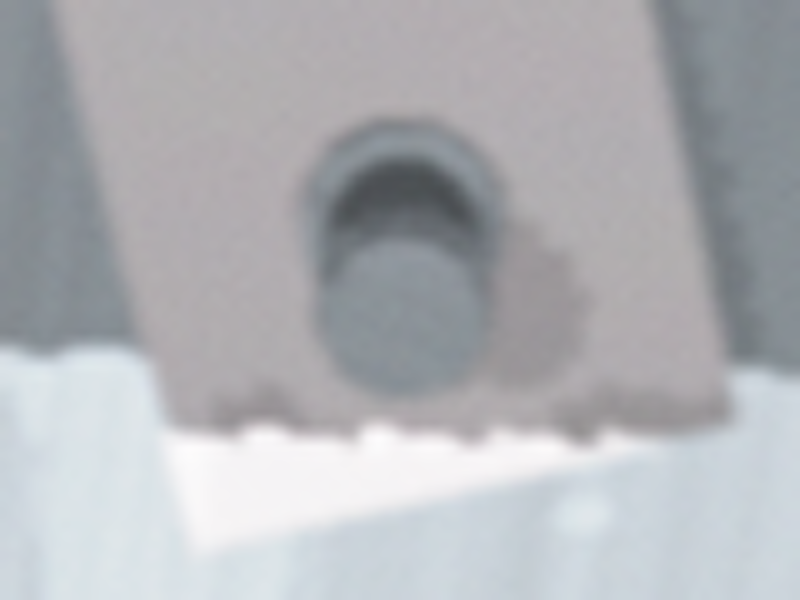

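The close crop shows a straight handle with its round top at wrist (282,196), standing in the holder hole at the end away from the ball. That is the right pin, and it is centred under the TCP.

>>> {"api": "send_rows", "payload": {"moves": [0,0,0,0.02,0,-3.6,-0.2,0,0,0,0,0,-3.6,-0.2,0,0,0,0,0,-3.6,-0.2,0,0,0,0,0,-3.6,-0.2,0,0,0,0,0,-2.5,-0.2,0,0,0,0,0,-1.1,-0.2,0,0,0,0,0,0,-0.2,0,0,0,0,0,0,-1,0,0,0,0,0,0,-1,0,0,0,0,0,0,-1,0,0,0,0,0,0,-1,0,0,0,0,0,0,-1,0,0,0,0,0,0,-1]}}

```text
time_s: 2.7
position: [0.5077, 0.2158, 0.0438]
tcp_rot: [[-0.165, 0.986, 0.002], [0.986, 0.165, 0.001], [0.0, 0.002, -1.0]]
force: [-1.8, 0.2, 5.9]
opening: 0.171
```

```bash
python3 - <<'E'
from h import *
s=read_state(); print(s['position'],s['tcp_rot'],s['opening'],s['force'])
cap('scene','scene2'); a=load('scene2')['pixels'][200:340,320:500,::-1]; cv2.imwrite('pics/c6.png',cv2.resize(a,(770,600)))
E
```

```text
[0.50772758 0.21578938 0.0438078 ] [[-1.65289940e-01  9.86242899e-01  2.04425864e-03]
 [ 9.86244972e-01  1.65288943e-01  6.48562237e-04]
 [ 3.01746550e-04  2.12334062e-03 -9.99997700e-01]] 0.1708999251293633 [-1.77324167  0.16741645  5.94443265]
```

View pics/c6.png

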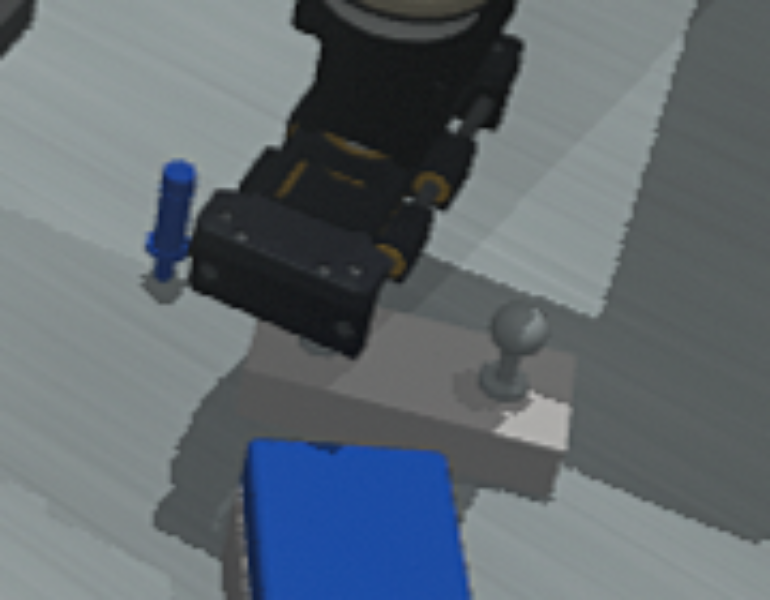

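>>> {"api": "send_rows", "payload": {"moves": [0,0,0,0,0,0.5,-1,0,0,0,0,0,1.0,-1,0,0,0,0,0,2,-1,0,0,0,0,0,3,-1,0,0,0,0,0,3,-1,0,0,0,0,0,2.5,-1,0,0,0,0,0,0,-1,0,0,0,0,0,0,-1]}}

```text
time_s: 3.55
position: [0.5069, 0.2155, 0.163]
tcp_rot: [[-0.166, 0.986, 0.001], [0.986, 0.166, 0.0], [-0.0, 0.001, -1.0]]
force: [0.2, 0.1, -1.4]
opening: 0.175
```

```bash
python3 - <<'E'
from h import *
s=read_state(); print(s['position'],s['tcp_rot'],s['opening'],s['force'],s['moment'])
c=cap('scene','scene3'); p=s['position']; print(proj(c,[p,p-[0,0,.034]]))
a=load('scene3')['pixels'][130:310,300:480,::-1]; cv2.imwrite('pics/c7.png',cv2.resize(a,(600,600),interpolation=cv2.INTER_CUBIC))
E
```

```text
[0.50688937 0.21551139 0.16300891] [[-1.65531513e-01  9.86204096e-01  8.93460426e-04]
 [ 9.86204501e-01  1.65531457e-01  1.36921996e-04]
 [-1.28627726e-05  9.03799599e-04 -9.99999591e-01]] 0.17461030670325997 [ 0.1565064   0.07088993 -1.39261562] [-0.07151354  0.01753402 -0.02045801]
[[406.95880279 225.40287475]
 [403.6702614  239.68698812]]
```

View pics/c7.png

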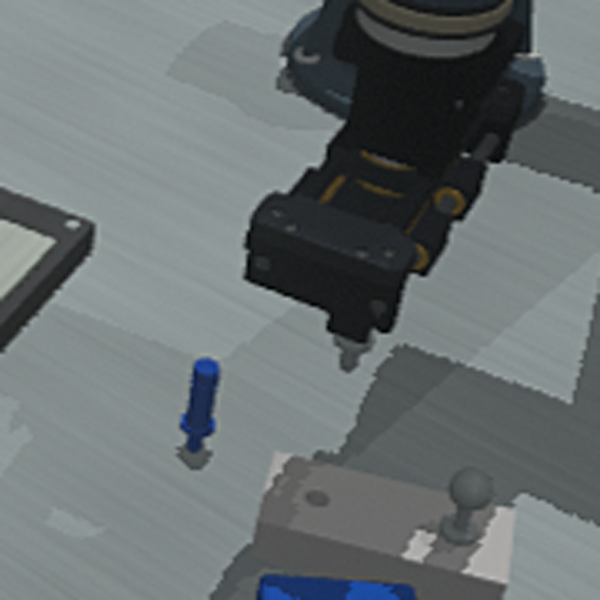

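The pin is in the grip: weight 1.4 N, tip at scene (404,241) as predicted, and the ball pin, box and blue pin are untouched. Next I look at the slot from above with the wrist camera.

>>> {"api": "send_rows", "payload": {"moves": [0,0,0,0,-3.8,0.5,-1,0,0,0,0,-3.8,0.5,-1,0,0,0,0,-3.8,0.5,-1,0,0,0,0,-3.8,0.5,-1,0,0,0,0,-3.8,0.5,-1,0,0,0,0,-3.8,0.5,-1,0,0,0,0,-3.8,0.5,-1,0,0,0,0,-3.8,0.5,-1,0,0,0,0,0,0,-1,0,0,0,0,0,0,-1,0,0,0,0,0,0,-1]}}

```text
time_s: 4.7
position: [0.5059, -0.0874, 0.2013]
tcp_rot: [[-0.166, 0.986, -0.003], [0.986, 0.166, 0.002], [0.002, -0.003, -1.0]]
force: [-0.8, 0.2, -0.8]
opening: 0.181
```

```bash
python3 - <<'E'
from h import *
c=cap('wrist','wrist4'); s=read_state(); print(s['position'],s['tcp_rot'],s['opening'],s['force'])
print(proj(c,[s['position'],s['position']-[0,0,.034],[.514,-.0667,.03]]))
E
```

```text
[ 0.50604802 -0.08706173  0.2014968 ] [[-0.16670874  0.98600262 -0.00265269]
 [ 0.98600456  0.16671275  0.00136933]
 [ 0.0017924  -0.00238728 -0.99999554]] 0.17688801401408086 [-0.39820723  0.41698836 -1.06870344]
[[283.01046468 257.63246589]
 [282.84308679 236.06184248]
 [293.93734383 172.70602842]]
```

View pics/wrist4.png

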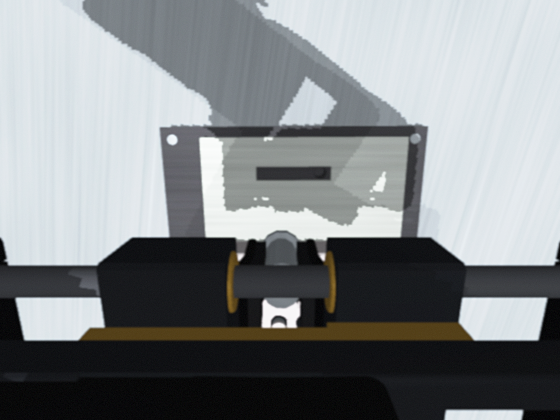

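```bash
python3 - <<'E'
from h import *
s=load('wrist4')['pixels'][:,:,::-1]
a=cv2.resize(s[150:200,246:340],None,fx=8,fy=8,interpolation=cv2.INTER_CUBIC);cv2.imwrite('pics/c8.png',a)
a=cv2.resize(s[220:320,230:330],(600,600),interpolation=cv2.INTER_CUBIC);cv2.imwrite('pics/c9.png',cv2.convertScaleAbs(a,alpha=1.5))
E
```

```text
(no output)
```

View pics/c8.png

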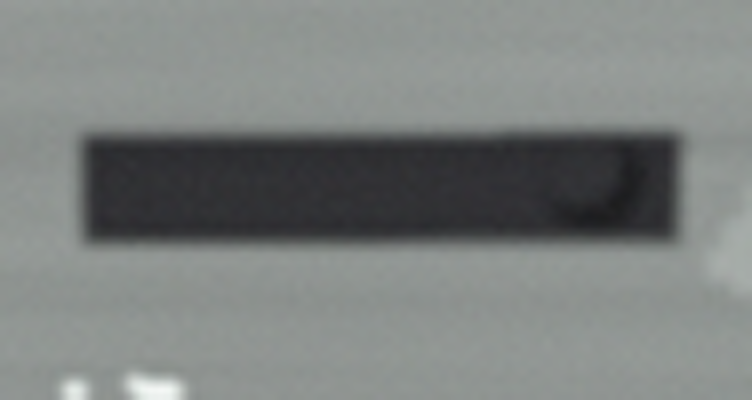

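View pics/c9.png

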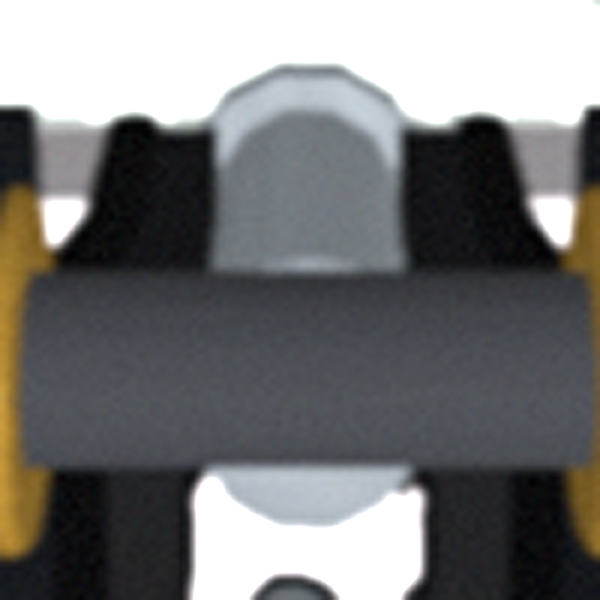

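```bash
python3 - <<'E'
from h import *
c=load('wrist4'); g=lambda p:(246+(p[0]+.5)/8-.5,150+(p[1]+.5)/8-.5)
S=np.array([onz(c,*g(p),.03) for p in [(85,136),(680,133),(680,240),(85,241)]]);ctr=S.mean(0)
x=S[1]+S[2]-S[0]-S[3];x/=np.linalg.norm(x);y=np.array([-x[1],x[0],0])
print(S,ctr,np.degrees(np.arctan2(x[1],x[0])),[np.linalg.norm(S[i]-S[(i+1)%4]) for i in range(4)])
h=onz(c,*g((594,185)),.024); print('hole',h,(h-ctr)@x,(h-ctr)@y)
print('near',ctr-.037*x,'start',ctr-.025*x)
# collar underside edge centre in view: 
f=lambda p:(230+(p[0]+.5)/6-.5,220+(p[1]+.5)/6-.5)
p=read_state()['position']
for z in (.029-.005,):print(proj(c,[p-[0,0,.034-.02],p-[0,0,.034-.025],p+[0,0,.0362]]), f((309,160)))
E
```

```text
[[ 0.47655053 -0.06687866  0.03      ]
 [ 0.5481605  -0.05446998  0.03      ]
 [ 0.55080986 -0.06739926  0.03      ]
 [ 0.4784647  -0.07969508  0.03      ]] [ 0.5134964  -0.06711075  0.03      ] 9.737814799536453 [np.float64(0.07267711647760347), np.float64(0.013197932567902177), np.float64(0.07338261857314476), np.float64(0.012958573731723048)]
hole [ 0.53984227 -0.06321032  0.024     ] 0.02662600719372851 -0.0006119074678147092
near [ 0.47702949 -0.07336892  0.03      ] start [ 0.48885659 -0.07133924  0.03      ]
[[282.9344157  247.83174584]
 [282.96027831 251.16475858]
 [283.27605858 291.8605611 ]] (281.0833333333333, 246.25)
```

```bash
python3 - <<'E'
from h import *
c=load('wrist4'); s=read_state(); p=s['position']; X=s['tcp_rot'][:,0]
print(proj(c,[p-[0,0,.014]+.011*X,p-[0,0,.009]+.011*X,p-[0,0,.009]+.008*X, p+[0,0,.036]-.008*X]))
E
```

```text
[[282.93750076 228.69520664]
 [282.96384079 231.56331268]
 [282.96285848 236.96818821]
 [283.26647606 309.2397174 ]]
```

>>> {"api": "send_rows", "payload": {"moves": [0,0,0,-0.9,0.79,0,-1,0,0,0,-0.9,0.79,0,-1,0,0,0,0,0,-3,-1,0,0,0,0,0,-3,-1,0,0,0,0,0,-3,-1,0,0,0,0,0,-2,-1,0,0,0,0,0,-1.0,-1,0,0,0,0,0,0,-1,0,0,0,0,0,0,-1,0,0,0,0,0,0,-1,0,0,0,0,0,0,-1]}}

```text
time_s: 5.85
position: [0.4897, -0.0728, 0.0836]
tcp_rot: [[-0.166, 0.986, 0.002], [0.986, 0.166, -0.001], [-0.001, 0.002, -1.0]]
force: [0.5, -0.7, -0.6]
opening: 0.174
```

```bash
python3 - <<'E'
from h import *
s=read_state(); p=s['position'];print(s['position'],s['tcp_rot'],s['opening'],s['force'])
x=np.array([np.cos(.1696),np.sin(.1696)]);d=p[:2]-[.5138,-.0669];print('slot xy',d@x,d@[-x[1],x[0]])
for n in ('scene','top','wrist'): cap(n,n+'5')
c=load('scene5'); print(proj(c,[p,p-[0,0,.034],[*p[:2],.03]]))
a=c['pixels'][140:280,200:340,::-1]; cv2.imwrite('pics/c10.png',cv2.resize(a,(600,600),interpolation=cv2.INTER_CUBIC))
a=load('top5')['pixels'][170:300,240:380,::-1]; cv2.imwrite('pics/c11.png',cv2.resize(a,(600,557),interpolation=cv2.INTER_CUBIC))
E
```

```text
[ 0.48968004 -0.07280623  0.0835911 ] [[-1.65669031e-01  9.86179092e-01  2.13807013e-03]
 [ 9.86180698e-01  1.65671126e-01 -8.41787223e-04]
 [-1.18436944e-03  1.96906542e-03 -9.99997360e-01]] 0.1741281712533368 [ 0.52843749 -0.67535358 -0.60954651]
slot xy -0.0247707915308181 -0.001750324419555899
[[289.25352503 190.92642685]
 [288.76743437 203.26648788]
 [288.49553075 210.16912476]]
```

View pics/c10.png

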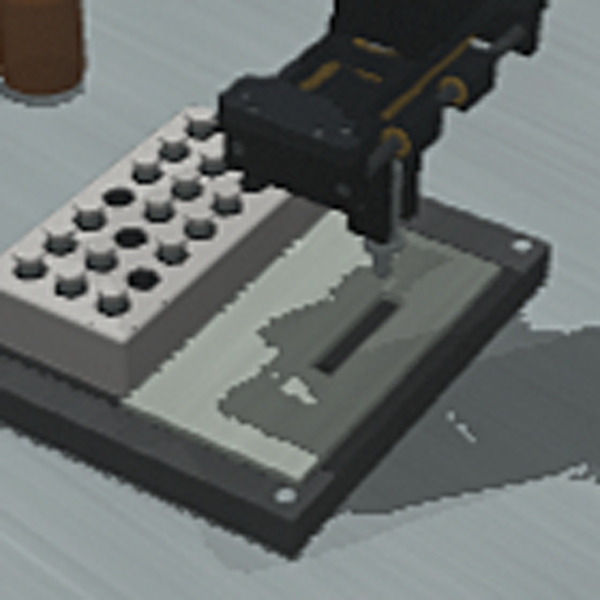

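View pics/wrist5.png

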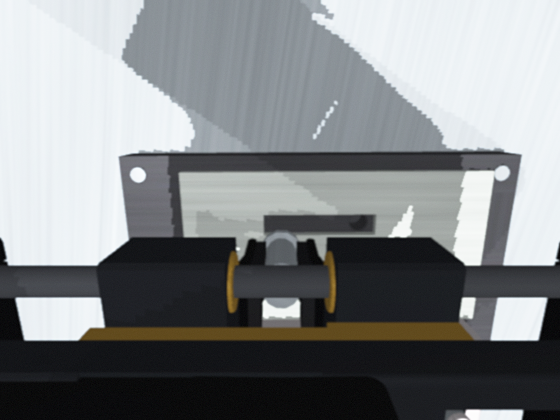

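```bash
python3 - <<'E'
from h import *
x=np.array([np.cos(.1696),np.sin(.1696),0]);y=np.array([-x[1],x[0],0]);o=np.array([.5138,-.0669,.03])
Q=[o+a*.037*x+b*.007*y for a,b in((-1,-1),(1,-1),(1,1),(-1,1))]
out=[]
for n,r in(('scene5',(270,200,60,40)),('wrist5',(255,205,130,40))):
    c=load(n);u0,v0,w,h=r;k=6
    a=cv2.resize(c['pixels'][v0:v0+h,u0:u0+w,::-1],None,fx=k,fy=k,interpolation=cv2.INTER_CUBIC)
    q=((proj(c,Q)-[u0,v0]+.5)*k).astype(int); cv2.polylines(a,[q.reshape(-1,1,2)],True,(0,0,255),1); cv2.imwrite('pics/o_%s.png'%n,a)
E
```

```text
(no output)
```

View pics/o_scene5.png

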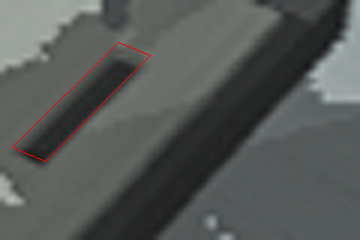

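View pics/o_wrist5.png

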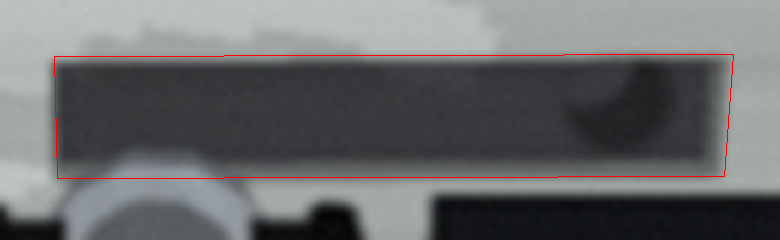

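>>> {"api": "send_rows", "payload": {"moves": [0,0,0,-0.05,0.13,-0.8,-1,0,0,0,0,0,-0.6,-1,0,0,0,0,0,-0.2,-1,0,0,0,0,0,0,-1,0,0,0,0,0,0,-1]}}

```text
time_s: 6.5
position: [0.4884, -0.0713, 0.0663]
tcp_rot: [[-0.166, 0.986, -0.0], [0.986, 0.166, 0.0], [0.0, -0.0, -1.0]]
force: [0.0, -1.4, -1.4]
opening: 0.173
```

```bash
cat > st.py <<'E'
from h import *
s=read_state(); p=s['position'];print(s['time_s'],p,s['opening'],s['force'],s['moment'])
x=np.array([np.cos(.1696),np.sin(.1696)]);d=p[:2]-[.5135,-.0673];print('slot xy',d@x,d@[-x[1],x[0]],'tilt',s['tcp_rot'][:,2])
E
python3 st.py
```

```text
6.5 [ 0.48843465 -0.07132258  0.06630932] 0.17333259739341292 [ 0.0062774  -1.40619006 -1.41803579] [-0.09466007  0.00858154 -0.00964372]
slot xy -0.025384685882025845 0.00026586549684655186 tilt [-4.28789969e-04  1.64303885e-04 -9.99999895e-01]
```

Centred over the near third. Now lowering in 2 mm steps.

>>> {"api": "send_rows", "payload": {"moves": [0,0,0,0,0,-0.2,-1,0,0,0,0,0,-0.2,-1,0,0,0,0,0,-0.2,-1,0,0,0,0,0,0,-1,0,0,0,0,0,0,-1]}}

```text
time_s: 7.0
position: [0.4884, -0.0713, 0.0605]
tcp_rot: [[-0.166, 0.986, -0.0], [0.986, 0.166, 0.0], [0.0, -0.0, -1.0]]
force: [0.3, -0.5, -2.0]
opening: 0.174
```

```bash
python3 st.py
```

```text
7.0 [ 0.48843195 -0.07129503  0.06048665] 0.17412466964855836 [ 0.28361126 -0.46448106 -1.99527575] [-0.04687959  0.04798547  0.00896936]
slot xy -0.025382696023927877 0.0002934756377745021 tilt [-1.82253628e-04  5.67045514e-05 -9.99999982e-01]
```

>>> {"api": "send_rows", "payload": {"moves": [0,0,0,0,0,-0.1,-1,0,0,0,0,0,-0.1,-1,0,0,0,0,0,0,-1]}}

```text
time_s: 7.3
position: [0.4884, -0.0713, 0.0584]
tcp_rot: [[-0.166, 0.986, -0.0], [0.986, 0.166, 0.0], [0.0, -0.0, -1.0]]
force: [0.2, -0.2, -1.7]
opening: 0.173
```

>>> {"api": "send_rows", "payload": {"moves": [0,0,0,0,0,-0.1,-1,0,0,0,0,0,0,-1]}}

```text
time_s: 7.5
position: [0.4886, -0.0714, 0.0577]
tcp_rot: [[-0.166, 0.986, 0.0], [0.986, 0.166, -0.0], [-0.0, 0.0, -1.0]]
force: [-0.7, -0.5, 0.8]
opening: 0.175
```

>>> {"api": "send_rows", "payload": {"moves": [0,0,0,0,0,-0.1,-1,0,0,0,0,0,0,-1]}}

```text
time_s: 7.7
position: [0.4887, -0.0714, 0.0574]
tcp_rot: [[-0.166, 0.986, 0.001], [0.986, 0.166, -0.0], [-0.0, 0.001, -1.0]]
force: [-2.2, 0.4, 8.7]
opening: 0.177
```

Contact at TCP z = 0.0577, which is the plate height (the flange would have been at 0.064). Sliding along the slot at about 5–8 N.

>>> {"api": "send_rows", "payload": {"moves": [0,0,0,0.2,0.034,0.03,-1,0,0,0,0.3,0.051,0,-1,0,0,0,0.3,0.051,0,-1,0,0,0,0.2,0.034,0,-1]}}

```text
time_s: 8.1
position: [0.4931, -0.0692, 0.0573]
tcp_rot: [[-0.168, 0.986, -0.012], [0.986, 0.168, 0.001], [0.003, -0.011, -1.0]]
force: [-10.5, -5.0, 12.7]
opening: 0.178
```

```bash
python3 st.py
```

```text
8.1 [ 0.49314106 -0.06916282  0.05725484] 0.17814648960849686 [-10.54856731  -5.04105978  12.72728783] [-0.94016559  2.18406614  0.01398436]
slot xy -0.020381262964292192 0.0016002537093595037 tilt [-0.01155784  0.00122368 -0.99993246]
```

>>> {"api": "send_rows", "payload": {"moves": [0,0,0,0.02,-0.1,0.06,-1,0,0,0,0,0,0,-1]}}

```text
time_s: 8.3
position: [0.4962, -0.07, 0.0575]
tcp_rot: [[-0.166, 0.986, -0.005], [0.986, 0.166, 0.001], [0.002, -0.005, -1.0]]
force: [-4.9, 0.4, 6.8]
opening: 0.171
```

```bash
python3 st.py
```

```text
8.3 [ 0.49624034 -0.06996952  0.05754261] 0.17119469463453202 [-4.88960013  0.40415442  6.81034701] [-0.00652673  1.1302253   0.00854553]
slot xy -0.017462607596380374 0.0002820077342940321 tilt [-0.00486103  0.00147626 -0.9999871 ]
```

>>> {"api": "send_rows", "payload": {"moves": [0,0,0,0.2,0.034,0,-1,0,0,0,0.2,0.034,0,-1,0,0,0,0.2,0.034,0,-1,0,0,0,0.2,0.034,0,-1,0,0,0,0.2,0.034,0,-1]}}

```text
time_s: 8.8
position: [0.505, -0.0682, 0.0574]
tcp_rot: [[-0.167, 0.986, -0.008], [0.986, 0.167, 0.002], [0.003, -0.008, -1.0]]
force: [-7.7, -1.3, 8.8]
opening: 0.171
```

```bash
python3 st.py
```

```text
8.8 [ 0.50496104 -0.06817264  0.05742704] 0.17091187214605796 [-7.74083103 -1.3466282   8.84029553] [-0.33885037  1.67295795 -0.02710334]
slot xy -0.008563740162523958 0.0005811575513370084 tilt [-0.00810805  0.00153645 -0.99996595]
```

>>> {"api": "send_rows", "payload": {"moves": [0,0,0,0.2,-0.01,0.02,-1,0,0,0,0.2,0.034,0,-1,0,0,0,0.2,0.034,0,-1,0,0,0,0.2,0.034,0,-1,0,0,0,0.2,0.034,0,-1,0,0,0,0.2,0.034,0,-1,0,0,0,0.2,0.034,0,-1,0,0,0,0.2,0.034,0,-1]}}

```text
time_s: 9.6
position: [0.5233, -0.0664, 0.0576]
tcp_rot: [[-0.166, 0.986, -0.003], [0.986, 0.166, 0.0], [0.001, -0.003, -1.0]]
force: [-4.3, -1.0, 4.8]
opening: 0.174
```

```bash
python3 st.py
```

```text
9.6 [ 0.52333483 -0.06639164  0.05760365] 0.17396840925230164 [-4.29468733 -0.96502634  4.77890522] [-0.23148904  0.97815768  0.03174644]
slot xy 0.009847041164513346 -0.0007646757042584742 tilt [-3.19523973e-03  4.30717279e-04 -9.99994802e-01]
```

>>> {"api": "send_rows", "payload": {"moves": [0,0,0,0.2,0.08,-0.01,-1,0,0,0,0.2,0.034,-0.01,-1,0,0,0,0.2,0.034,0,-1,0,0,0,0.15,0.025,0,-1]}}

```text
time_s: 10.0
position: [0.5301, -0.0647, 0.0575]
tcp_rot: [[-0.167, 0.986, -0.005], [0.986, 0.167, 0.0], [0.001, -0.005, -1.0]]
force: [-6.4, -1.4, 8.1]
opening: 0.171
```

```bash
python3 st.py; python3 - <<'E'
from h import *
c=cap('wrist','wrist6'); cv2.imwrite('pics/c12.png',cv2.resize(c['pixels'][190:320,220:400,::-1],None,fx=4,fy=4))
E
```

```text
10.0 [ 0.5301025  -0.06468192  0.05750041] 0.17119614662609256 [-6.43558022 -1.38272981  8.08887979] [-0.35324607  1.35364071 -0.01112941]
slot xy 0.01680619173885097 -0.00022179043249494375 tilt [-4.78696653e-03  4.86177791e-04 -9.99988424e-01]
```

View pics/c12.png

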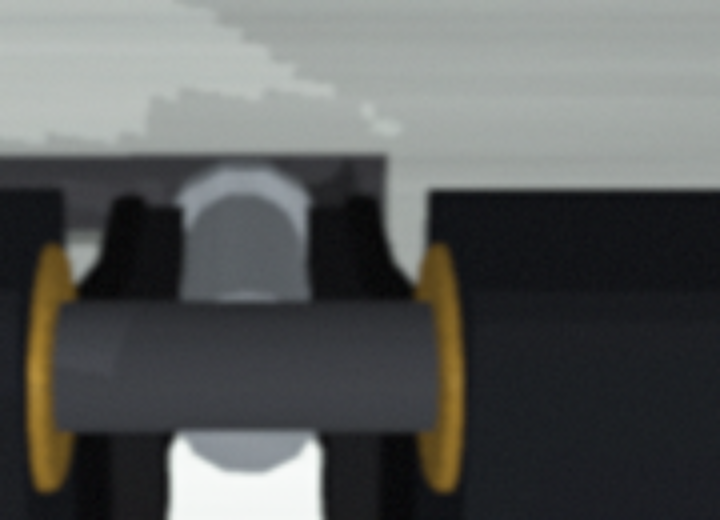

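The pin is sliding on the plate with the hole just ahead (dark arc at crop (345,180)). Going finer now.

>>> {"api": "send_rows", "payload": {"moves": [0,0,0,0.1,0.017,0,-1,0,0,0,0.1,0.017,0,-1,0,0,0,0.1,0.017,0,-1,0,0,0,0.1,0.017,0,-1,0,0,0,0,0,0,-1]}}

```text
time_s: 10.55
position: [0.5338, -0.064, 0.0575]
tcp_rot: [[-0.167, 0.986, -0.005], [0.986, 0.167, 0.001], [0.002, -0.005, -1.0]]
force: [-6.3, -1.0, 8.0]
opening: 0.171
```

```bash
python3 st.py
```

```text
10.55 [ 0.53375128 -0.06395433  0.05751753] 0.171341919819515 [-6.33325227 -0.95312261  7.97413441] [-0.34311966  1.42461018  0.02822931]
slot xy 0.020525434247401293 -0.00012051167135518448 tilt [-5.44574326e-03  6.43454451e-04 -9.99984965e-01]
```

>>> {"api": "send_rows", "payload": {"moves": [0,0,0,0.1,0.017,0,-1,0,0,0,0.1,0.017,0,-1,0,0,0,0,0,0,-1]}}

```text
time_s: 10.85
position: [0.5384, -0.0639, 0.0574]
tcp_rot: [[-0.165, 0.986, 0.001], [0.986, 0.165, -0.0], [-0.0, 0.001, -1.0]]
force: [0.4, -0.7, -1.6]
opening: 0.171
```

```bash
python3 st.py
```

```text
10.85 [ 0.53836347 -0.06387828  0.05736352] 0.17103811715211834 [ 0.44778462 -0.65798914 -1.55430093] [-0.07848644  0.01407327 -0.03778155]
slot xy 0.025084287299423396 -0.0008240317785144688 tilt [ 7.06737073e-04 -1.10002481e-04 -9.99999744e-01]
```

>>> {"api": "send_rows", "payload": {"moves": [0,0,0,0.07,0.05,-0.1,-1,0,0,0,0,0,-0.1,-1,0,0,0,0,0,0,-1]}}

```text
time_s: 11.15
position: [0.5395, -0.0634, 0.0551]
tcp_rot: [[-0.166, 0.986, 0.001], [0.986, 0.166, -0.0], [-0.0, 0.001, -1.0]]
force: [-0.7, 0.1, -1.2]
opening: 0.174
```

```bash
python3 st.py
```

```text
11.15 [ 0.53945136 -0.06344414  0.05508571] 0.17438470559012073 [-0.69053248  0.14596437 -1.17185738] [-0.04063633  0.05622241  0.00762502]
slot xy 0.0262298433219085 -0.000579743568023395 tilt [ 7.39506473e-04 -1.11300760e-04 -9.99999720e-01]
```

>>> {"api": "send_rows", "payload": {"moves": [0,0,0,0,0,-0.1,-1,0,0,0,0,0,-0.1,-1,0,0,0,0,0,0,-1]}}

```text
time_s: 11.45
position: [0.5396, -0.0635, 0.0535]
tcp_rot: [[-0.165, 0.986, 0.002], [0.986, 0.165, -0.0], [-0.0, 0.001, -1.0]]
force: [0.9, 1.1, -1.2]
opening: 0.176
```

```bash
python3 st.py
```

```text
11.45 [ 0.53960363 -0.06347073  0.05346123] 0.17599208793062285 [ 0.94898711  1.11378011 -1.1807113 ] [ 0.04222648 -0.20406167 -0.01849528]
slot xy 0.026375439465702432 -0.0006316545014858294 tilt [ 1.51951122e-03 -1.89531071e-04 -9.99998828e-01]
```

>>> {"api": "send_rows", "payload": {"moves": [0,0,0,0.03,0.04,-0.1,-1,0,0,0,0,0,-0.1,-1,0,0,0,0,0,0,-1]}}

```text
time_s: 11.75
position: [0.5397, -0.0631, 0.0515]
tcp_rot: [[-0.165, 0.986, 0.001], [0.986, 0.165, -0.0], [-0.0, 0.001, -1.0]]
force: [1.7, 1.0, -0.8]
opening: 0.172
```

```bash
python3 st.py
```

```text
11.75 [ 0.53965873 -0.0631181   0.05145742] 0.17207693117414052 [ 1.71403355  0.95113993 -0.76350474] [ 0.00788214 -0.29544239 -0.01592541]
slot xy 0.026489265808758683 -0.0002933802708707492 tilt [ 9.99028643e-04 -2.15033520e-04 -9.99999478e-01]
```

>>> {"api": "send_rows", "payload": {"moves": [0,0,0,0,0,-0.1,-1,0,0,0,0,0,-0.1,-1,0,0,0,0,0,0,-1]}}

```text
time_s: 12.05
position: [0.5396, -0.0631, 0.0495]
tcp_rot: [[-0.165, 0.986, 0.001], [0.986, 0.165, -0.0], [-0.0, 0.001, -1.0]]
force: [1.4, -1.1, -1.4]
opening: 0.174
```

```bash
python3 st.py
```

```text
12.05 [ 0.53963659 -0.06310262  0.04946047] 0.17399071467278024 [ 1.4426229  -1.1064477  -1.37879758] [ 0.01270774 -0.42245738  0.02169798]
slot xy 0.026470060651225816 -0.0002743928877191382 tilt [ 9.58939339e-04 -1.85420225e-04 -9.99999523e-01]
```

>>> {"api": "send_rows", "payload": {"moves": [0,0,0,0.04,0,-0.1,-1,0,0,0,0,0,-0.1,-1,0,0,0,0,0,-0.1,-1,0,0,0,0,0,0,-1]}}

```text
time_s: 12.45
position: [0.5397, -0.063, 0.0463]
tcp_rot: [[-0.166, 0.986, 0.0], [0.986, 0.166, -0.0], [-0.0, 0.0, -1.0]]
force: [2.6, -0.4, -1.1]
opening: 0.174
```

```bash
python3 st.py
```

```text
12.45 [ 0.5397014  -0.06302345  0.04631084] 0.17397016159720244 [ 2.58604375 -0.41068277 -1.12828882] [-0.04465136 -0.41775443  0.04174417]
slot xy 0.026547299240562778 -0.00020729606853953442 tilt [ 1.93952230e-04 -5.77797036e-05 -9.99999980e-01]
```

>>> {"api": "send_rows", "payload": {"moves": [0,0,0,0,0,-0.1,-1,0,0,0,0,0,-0.1,-1,0,0,0,0,0,0,-1]}}

```text
time_s: 12.75
position: [0.5397, -0.063, 0.0443]
tcp_rot: [[-0.166, 0.986, 0.0], [0.986, 0.166, -0.0], [-0.0, 0.0, -1.0]]
force: [1.7, 0.2, -1.2]
opening: 0.173
```

>>> {"api": "send_rows", "payload": {"moves": [0,0,0,0,0,-0.1,-1,0,0,0,0,0,0,-1]}}

```text
time_s: 12.95
position: [0.5397, -0.063, 0.0438]
tcp_rot: [[-0.166, 0.986, 0.0], [0.986, 0.166, -0.0], [-0.0, 0.0, -1.0]]
force: [1.0, 0.2, 2.8]
opening: 0.169
```

```bash
python3 st.py
```

```text
12.95 [ 0.53971351 -0.06303397  0.0438004 ] 0.16853969062638516 [1.03420169 0.21804137 2.75067628] [-0.00559774 -0.25834942 -0.00696507]
slot xy 0.026557460403606202 -0.00021970848645427136 tilt [ 3.28023773e-04 -1.22942123e-04 -9.99999939e-01]
```

Collar contact at TCP z = 0.0438, about 14 mm below the plate-contact height. Releasing.

>>> {"api": "send_rows", "payload": {"moves": [0,0,0,0,0,0,-0.2,0,0,0,0,0,0,-0.2,0,0,0,0,0,0,-0.2,0,0,0,0,0,0,-0.2,0,0,0,0,0,0,-0.2]}}

```text
time_s: 13.45
position: [0.5392, -0.0629, 0.0432]
tcp_rot: [[-0.166, 0.986, -0.001], [0.986, 0.166, 0.0], [0.0, -0.001, -1.0]]
force: [-0.7, -0.1, 0.5]
opening: 0.394
```

>>> {"api": "send_rows", "payload": {"moves": [0,0,0,0,0,1,-0.2,0,0,0,0,0,2,-0.2,0,0,0,0,0,3,-0.2,0,0,0,0,0,4,-0.2,0,0,0,0,0,4,-0.2,0,0,0,0,-3,4,-0.2,0,0,0,0,-3,2,-0.2,0,0,0,0,0,0,-0.2,0,0,0,0,0,0,-0.2]}}

```text
time_s: 14.35
position: [0.5392, -0.1232, 0.2442]
tcp_rot: [[-0.164, 0.986, 0.001], [0.986, 0.164, 0.0], [0.0, 0.001, -1.0]]
force: [0.9, -1.0, 0.5]
opening: 0.401
```

```bash
python3 st.py; python3 - <<'E'
from h import *
for n in ('scene','wrist'): cap(n,n+'8')
c=load('scene8'); cv2.imwrite('pics/c13.png',cv2.resize(c['pixels'][170:260,230:340,::-1],None,fx=6,fy=6,interpolation=cv2.INTER_CUBIC))
print(proj(c,[[.5400,-.063,.080],[.54,-.063,.030]]))
print(proj(load('wrist8'),[[.5400,-.063,.080],[.54,-.063,.035]]))
E
```

```text
14.35 [ 0.53924538 -0.12315242  0.24417368] 0.4008499239644035 [ 0.85633781 -0.97866023  0.52000378] [-0.02538422  0.06238409  0.02153276]
slot xy 0.015948775735285036 -0.05939658119232142 tilt [ 7.80734384e-04  1.78639151e-04 -9.99999679e-01]
[[277.10068134 204.47931873]
 [276.7131707  222.61028773]]
[[294.07553386 131.86255601]
 [292.54921887 130.67450844]]
```

View pics/c13.png

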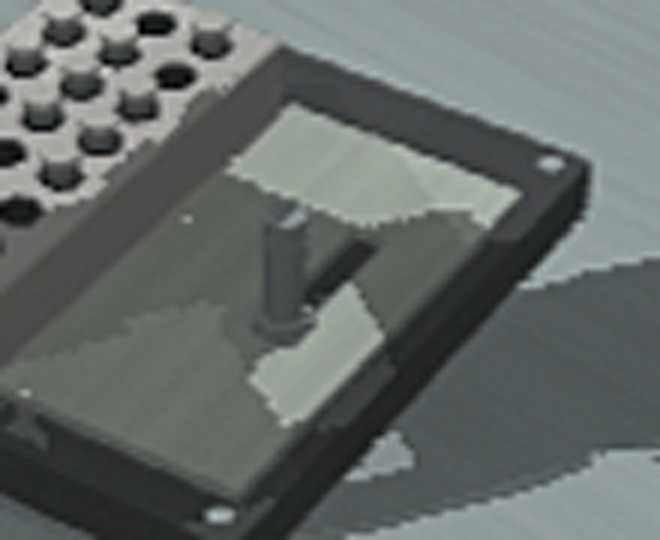

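View pics/wrist8.png

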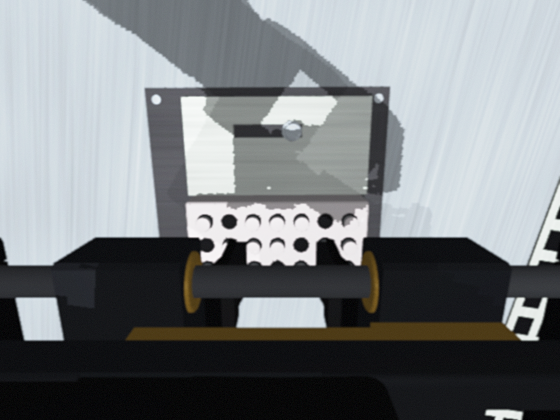

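View pics/scene8.png

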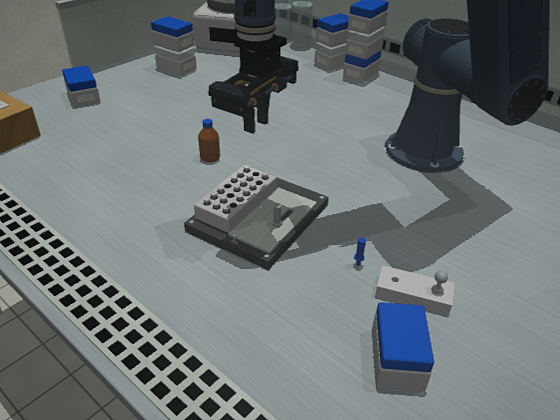

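The pin stands upright with its collar on the flange. Its top is at scene (278,205) against a predicted (277,204.5) for fully seated, and its base is near (277,224). In the wrist view top and base coincide at (292,130). The bystanders are where they were and the gripper is clear.

```bash
python3 -c "
from rig import hand_in; print(hand_in())"
```

```text
the job is handed in; nothing more can be done
None
```

The straight-handled pin is seated in the blind hole, collar down on the flange, upright and released. I handed the job in at about 14.5 s.

- **Path:** I took the pin from the holder and stood its tip on the plate in the near third of the slot, about 25 mm on the robot side of the slot's centre. I then slid it along without lifting until the contact force vanished over the hole, about 25 mm past the centre. From there I lowered it until the collar touched down.
- **Forces:** The readings peaked at about 17 N in total, early in the slide, when the pin was probably rubbing the slot wall. I eased the pressure and re-centred it, and the later readings were 6–12 N. I read the force only at the end of each move call, so short peaks between readings would not show.
- **Seating:** The arm was about 13.9 mm lower at collar contact than at plate contact, against 14 mm expected. The final pictures agree within 1–2 pixels with an upright, fully seated pin.
- **Surroundings:** In the last picture the gripper is clear of everything, and the ball-headed pin, tip box, bottle and blue pin look unmoved. I checked those by eye and did not measure them again.

No final check failed or disagreed.

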